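# Unload the gluing jig and draw up its centre pin

### The job

The glue has cured: slide the blue jaw of the gluing jig back so that its lip is well clear, lift the two-tone wooden block straight up off the steel centre pin and set it down flat in the middle of the black note pad. Then pull the centre pin straight up, without forcing it sideways in its snug bore, until the whole red band is in sight just above the jig's top, with the lower end still in the bore, and hold it there so that I can wipe it: finish with the pin still in the gripper, do not let go. Leave the glue bottle and the glass vial alone.

Things in the scene. Friction and masses are not known exactly. Their poses are not given: they have to be found in the camera images.
- jig: gluing jig, fixed; solid grey base, top 58 mm above the table. Origin: under the pin's bore at table height, z up. Base spans x -113 to +57, y -42 to +42 mm. Upright bore 17 mm wide, from the top down to a floor at z = 10 mm. Fixed aluminium jaw (64 mm wide) on top at x +30.5 to +50.5, up to z = 94 (bolt heads 97). Two 4 mm high slideways at y = +-35, x -110 to -30 mm
- jaw (a joint): blue jaw on the jig: 0 closed on the block, up to 0.050 m open along the jig's -x; starts nearly closed; 3 N friction, stays where left. At 0 its body spans x -52.5 to -30.5 mm of the jig, 84 mm wide, z 63 to 102; its lip (50 mm wide, underside z = 96) reaches over the block to x = -18.5, so the block is free to lift only after some 15 mm of opening
- jaw_grip (a point): centre of the top of the jaw's upright black grip post (14 mm across, 35 mm tall, standing on the blue jaw; top 140 mm above the table). Axes as the jig's; moves with the jaw
- block: finished glued block, dark wood below, light above: 60 (x) x 46 (y) x 36 (z) mm, 0.08 kg, upright 23 mm hole through its middle. Origin: centre of its underside. Starts on the jig's top round the pin, axes along the jig's; its y faces are free to grip, with the jig's flat top beneath the fingers
- pin: steel pin 16 mm across, 92 mm long, 0.14 kg, upright in the jig's bore with 0.5 mm play all round. Origin: centre of its lower end; z up along it. Starts fully down (lower end at z = 10 mm), top 44 mm above the jig's top, 8 mm above the block. Red band 22 to 30 mm above the lower end: its lower edge is level with the jig's top once raised 26 mm. Sinks back if let go
- pad: black note pad lying on the table, fixed, 148 (x) x 110 (y) mm, top 16 mm above the table. Origin: centre of its underside
- glue_bottle: white glue bottle with an orange-red nozzle, 47 mm across, 130 mm tall, standing loose at the back; to be left alone. Origin: centre of its underside
- vial: clear glass vial, 24 mm across, 44 mm tall, standing loose at the back; to be left alone. Origin: centre of its underside

How it is judged (in metres and radians):
On the way, in this order (a step that is already met when the one before it is completed fails the run):
1. the jaw is slid open by at least 18 mm, while the block is still on the jig (value of joint jaw above 0.018 m and horizontal distance between block and jig below 0.02 m), for 0.1 s.
2. the block lies flat and released in the middle of the note pad, the pin still fully down (horizontal distance between block and pad below 0.035 m and angle between block's own z axis and vertical below 0.1 rad and height (world z) of block below 0.021 m and linear speed of block below 0.02 m/s and contact force between block and anything else above 0.1 N and contact force between the fingers and block below 0.1 N and z of pin in the frame of jig below 0.016 m), for 0.1 s.
At the end, for the whole second after the job is handed in: Pin gripped (over 2 N), still, upright within 0.065 rad, raised 24 to 38 mm, under 8 N on its bore; jaw open over 15 mm; block flat, right side up, untouched, within 35 mm of the pad's middle; bottle and vial within 30 mm of their start (z of pin in the frame of jig between 0.034 and 0.048 m and horizontal distance between pin and jig below 0.004 m and angle between pin's own z axis and vertical below 0.065 rad and linear speed of pin below 0.01 m/s and contact force between the fingers and pin above 2 N and contact force between pin and jig below 8 N and value of joint jaw above 0.015 m and horizontal distance between block and pad below 0.035 m and angle between block's own z axis and vertical below 0.1 rad and height (world z) of block below 0.021 m and linear speed of block below 0.02 m/s and contact force between the fingers and block below 0.1 N and distance of each of glue_bottle, vial from where it was at the start of the episode below 0.03 m); the arm keeps its last pose, push and grip.
It fails at once if the pin is pulled right out of its bore (z of pin in the frame of jig above 0.057 m).
It fails at once if the pin is forced against the jig with more than 30 N (contact force between pin and jig above 30 N).
It fails at once if the glue bottle or the vial is pushed about or tipped (distance of any of glue_bottle, vial from where it was at the start of the episode above 0.03 m or angle between any of glue_bottle, vial's own z axis and vertical above 0.5 rad).
It also fails if it takes over 72 s, if anything falls off the work surface, if the arm or the gripper's body presses on something with over 40 N, if the wrist force passes 120 N, or if a joint passes its speed limit or range.

### The arm

A 6-joint arm with a two-finger parallel gripper is mounted at the origin on a cart in front of the work surface, level with it; the furniture and walls round the work are solid. World frame = base frame: x ahead of the robot, y to its left, z up, the work surface at z = 0. Lengths are in mm, angles in rad, forces in N, time in s.
With the tool pointing down it reaches from about 350 to 850 mm from the base axis. Payload 8.1 kg.
Tool frame: the origin (TCP) lies on the centre line of the jaws, within the pads' length; the fingertips stand 22 mm ahead of it and the grasp point (between the pads) lies 3 mm ahead of it; x points along the fingers, y is the direction in which the jaws open and shut, and the axes are right-handed (so a half turn about x gives the same grasp; the last joint's range is limited). The gripper opens to 85 mm and grips with 20 to 120 N. Pads are 22 mm wide; open, the fingers measure 114 mm over their backs; the gripper's body (76 mm by 85 mm) begins 54 mm behind the grasp point. The pads swing forward as they close: fully open they stand 13 mm farther back than shut.
Start: joints at [1.255, 0.13, 1.488, -0, 1.523, -0.085], TCP at [137.231, 584.1, 253.292] pointing down, gripper open.
Joint ranges: [-2.96, 2.96], [-0.89, 2.26], [0.02, 2.5], [-1.34, 4.48], [0, 2.73], [-2.66, 2.66]. Speed limits (rad/s): [2.39, 2.39, 2.79, 3.14, 3.14, 3.14].

### API

Orientations are given as a 3x3 rotation matrix whose columns are the frame's x, y, z axes.
In Python, from bench import robot gives the robot as it stands.
- The arm moves only by the tool apply_moves, never from a script. Its argument "series" is a list of rows, each a list of 7 numbers: the shift along the tool's x, y, z scaled (see below), then the turn, a rotation vector about the tool's x, y, z scaled (see below), then the opening, from -1 (shut) to 1 (fully open). A call has 1 to 8 rows; each row is the pose to reach, as a shift and turn from the pose commanded when the call began, along the tool's axes at that moment, turning the shorter way round; what a row does not reach only later rows make up. The controller multiplies each number of a shift by 0.5 m and each number of a turn by pi rad. A row lasts 1/10 s, in which the tool goes at most 50 mm and 8.59 degrees, less where a joint would pass 70% of its speed; a pose out of reach is approached as far as the arm can. A call with a number of a shift or a turn outside -1 to 1 is refused whole. A call with a gripper value outside its range is refused whole. The fingers move at their own pace and stop on an object; the grip force is fixed at half the most. Time passes only in rows, so rows that repeat a pose let the fingers close. It gives the time, the measured TCP pose, the force and the opening at its end, in the units of the state.
- robot.observe(): the state, without advancing time (a new reading comes with each control period).
- robot.capture(name): name is "scene" or "top" or "wrist"; returns (picture, depth): 400x640x3 uint8, red, green, blue; 400x640 float32, mm along the optical axis (not along the pixel's ray), 0 where there is no reading.
- robot.camera_info(name): a dict with "K" (3x3 intrinsics, pixels), "cam_to_world" (4x4, takes a point from camera to world coordinates). Camera axes: x right, y down, z forward; pixel columns grow to the right and rows downward; lengths in mm; the calibration is good to about 2 mm. A picture is of the moment at which its call begins: read the wrist's pose just before it. camera_info takes no time and is no camera call; for the wrist camera it gives the pose at the moment of the call.
- robot.finish_job(): hands the job in, once; it reports no verdict.
The state is a dict: "t": time; "joint_positions": joint angles; "qd": joint speeds; "effort": joint torques, N m; "tool_pos": TCP position; "orientation": TCP orientation; "wrist_force": force on the tool from outside, world axes, zero at the start; "torque": the same for the moment, N m; "opening": opening from 0.0 (shut) to 1.0 (fully open).
Only numpy, scipy, OpenCV 4.12 (cv2) and the standard library are available. Lean on these libraries where they do the work, as an engineer would, in place of code of your own. Each camera call takes 0.05 s, during which the arm holds its last target.

## Working session

There is one attempt and no reset: what is moved stays moved. The work goes in short steps, Python scripts to look and compute and a tool call to move; the robot and the scene stay as the last step left them, time stands still between calls to the robot, and variables do not carry over. Pictures are saved under pics/ and viewed, and the job is handed in when it is done.

Besides the shell and the picture viewer there is one more tool, called after "Request:" by a JSON object that holds its "api" and its "payload". apply_moves: Moves the arm, as the interface text tells. Shifts and turns lie within -1 to 1; 1 stands for 0.5 m of shift or pi rad of turn. Its arguments: {"type":"object","properties":{"series":{"type":"array"}},"required":["series"]}

```bash
mkdir -p pics; ls
python3 - <<'E'
from bench import robot
import cv2,numpy as np
s=robot.observe();print(s)
for n in("scene","top","wrist"):
    i=robot.camera_info(n);print(n,np.round(i["K"],1).tolist(),np.round(i["cam_to_world"],3).tolist())
    p,d=robot.capture(n);cv2.imwrite(f"pics/{n}0.png",p[...,::-1]);np.savez(f"{n}0.npz",p=p,d=d,K=i["K"],T=i["cam_to_world"])
E
```

```text
pics
{'t': 0.0, 'joint_positions': array([ 1.25459504e+00,  1.31153602e-01,  1.48932801e+00, -2.43615223e-05,
        1.52300698e+00, -8.54006008e-02]), 'qd': array([-1.14623441e-03,  3.10535614e-05,  9.76284140e-04, -2.12154169e-04,
        6.09907473e-04,  1.22994677e-03]), 'effort': array([-5.37828855e-04, -5.69412482e+01, -5.00538468e+01, -5.27321899e-04,
        1.51724566e-02, -2.31961002e-05]), 'tool_pos': array([137.07484711, 583.58545917, 252.22216311]), 'orientation': array([[-5.66429701e-04,  2.28755361e-01,  9.73483777e-01],
       [-1.80950818e-03,  9.73482105e-01, -2.28756021e-01],
       [-9.99998202e-01, -1.89110106e-03, -1.37474482e-04]]), 'wrist_force': array([ 0.24176366,  0.65276807, -0.19625292]), 'torque': array([-0.00927984,  0.02006414,  0.00659943]), 'opening': 1.0011031130836399}
scene [[431.0, 0.0, 327.6], [0.0, 431.0, 200.4], [0.0, 0.0, 1.0]] [[-0.689, -0.445, 0.572, 174.167], [-0.724, 0.413, -0.552, 475.742], [0.009, -0.795, -0.607, 618.273], [0.0, 0.0, 0.0, 1.0]]
top [[405.9, 0.0, 313.8], [0.0, 405.9, 197.6], [0.0, 0.0, 1.0]] [[0.011, -0.998, 0.062, 598.434], [-1.0, -0.012, -0.028, 2.254], [0.029, -0.061, -0.998, 1001.145], [0.0, 0.0, 0.0, 1.0]]
wrist [[337.1, 0.0, 317.3], [0.0, 337.1, 197.0], [0.0, 0.0, 1.0]] [[0.229, 0.94, 0.251, 72.706], [0.973, -0.221, -0.061, 598.845], [-0.002, 0.259, -0.966, 373.433], [0.0, 0.0, 0.0, 1.0]]
```

View pics/scene0.png

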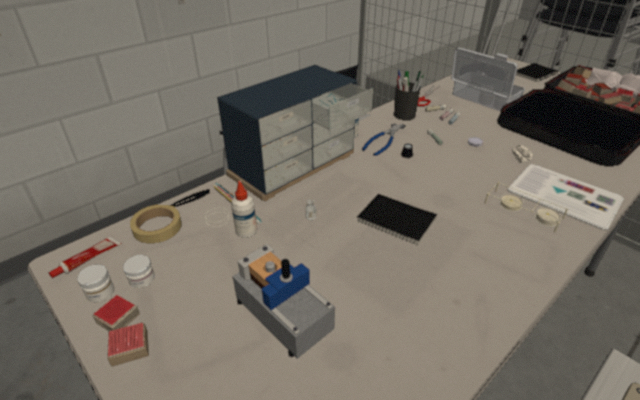

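View pics/top0.png

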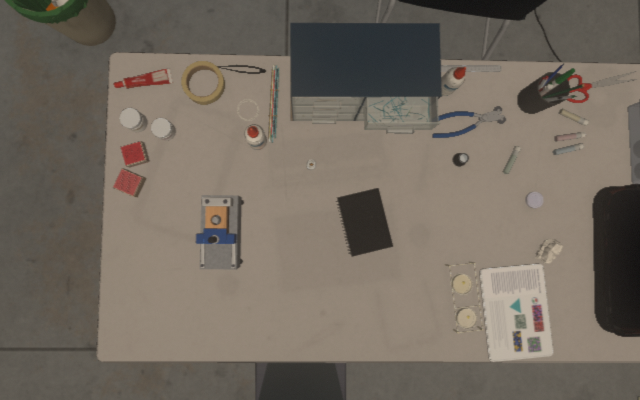

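View pics/wrist0.png

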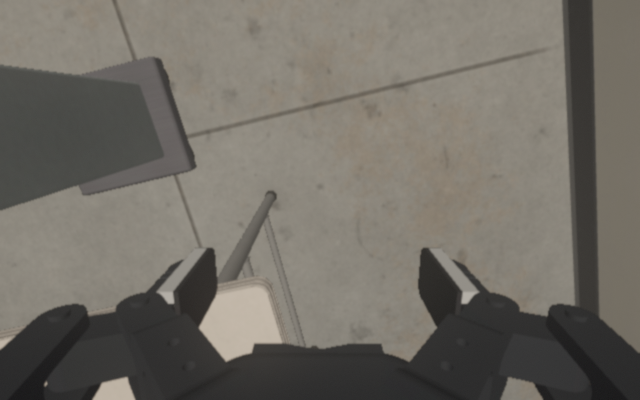

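The jig is at about (220,232) in the top view, with its fixed jaw toward world +x. The pad is at (365,222), the bottle at (255,137) and the vial at (311,164). I'll zoom in for the measurements.

```bash
cat > h.py <<'E'
import numpy as np,cv2
def ray(z,uv,h):
    K,T=z["K"],z["T"]
    d=T[:3,:3]@np.linalg.inv(K)@np.array([uv[0],uv[1],1.]);o=T[:3,3]
    return (o+d*(h-o[2])/d[2])[:2]
def proj(z,P):
    K,T=z["K"],z["T"];c=T[:3,:3].T@(np.array(P)-T[:3,3]);q=K@c;return q[:2]/q[2]
E
python3 - <<'E'
import cv2
a=cv2.imread("pics/top0.png")[185:280,180:280];b=cv2.imread("pics/scene0.png")[235:360,220:345]
c=cv2.imread("pics/top0.png")[180:265,325:405]
cv2.imwrite("pics/z_a.png",cv2.resize(a,None,fx=6,fy=6,interpolation=2))
cv2.imwrite("pics/z_b.png",cv2.resize(b,None,fx=4.8,fy=4.8,interpolation=2))
cv2.imwrite("pics/z_c.png",cv2.resize(c,None,fx=6,fy=6,interpolation=2))
E
```

```text
(no output)
```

View pics/z_a.png

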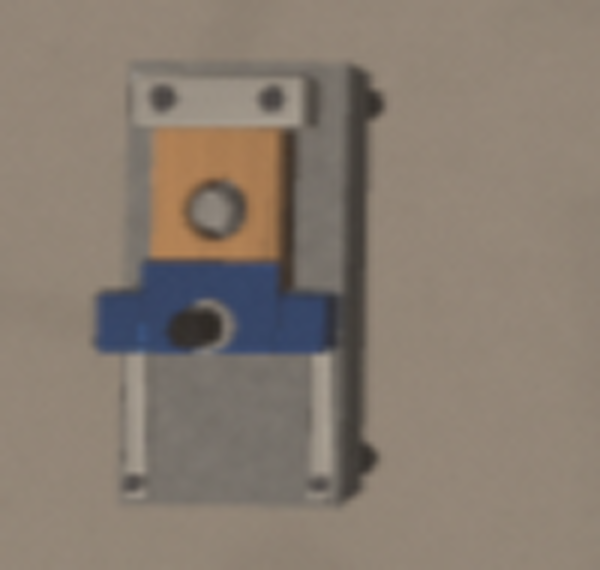

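View pics/z_b.png

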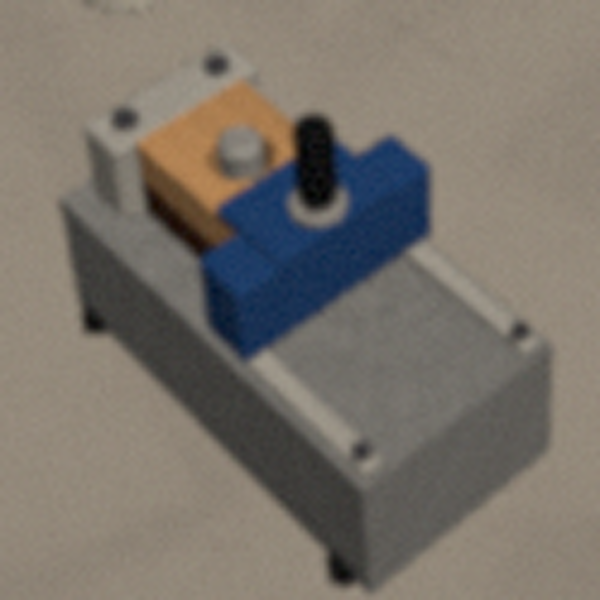

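View pics/z_c.png

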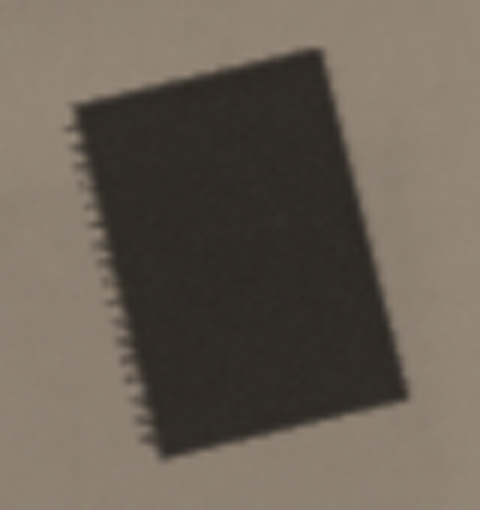

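Run:
```python
from h import *
z=np.load("top0.npz");s=np.load("scene0.npz")
f=lambda X,Y:(180+X/6-.4,185+Y/6-.4)
for n,p,h in[("pin",(215,210),102),("post",(183,329),140),("bl",(120,502),58),("br",(340,502),58),("tl",(128,65),58),("tr",(350,65),58),("rail l",(133,484),62),("rail r",(319,484),62),("bolt l",(162,98),97),("bolt r",(272,98),97),("lipL",(142,261),102),("lipR",(280,261),102),("jawBackL",(96,350),102),("jawBackR",(330,350),102)]:
    print(n,ray(z,f(*p),h).round(1))
g=lambda X,Y:(220+X/4.8-.4,235+Y/4.8-.4)
for n,p,h in[("pin",(243,143),102),("post",(314,125),140),("rail l",(362,451),62),("rail r",(519,330),62),("bolt l",(124,118),97),("bolt r",(216,64),97)]:
    print("sc",n,ray(s,g(*p),h).round(1))
c=lambda X,Y:(325+X/6-.4,180+Y/6-.4)
P=np.array([ray(z,c(*p),16) for p in[(76,104),(321,47),(407,399),(160,458)]]);print(P.round(1),P.mean(0))
d=P[1]-P[2];print(np.degrees(np.arctan2(d[1],d[0])),np.linalg.norm(d))
# vial,bottle
print("vial",ray(z,(311,164),44),ray(s,(311,205),44),"bottle",ray(z,(255,137),60))
```

```text
pin [602.8 192.7]
post [561.  194.7]
bl [491.6 235.2]
br [492.2 151.8]
tl [658.5 236.8]
tr [659.5 151.7]
rail l [498.9 229.5]
rail r [499.4 159.3]
bolt l [643.9 214.3]
bolt r [644.4 173.9]
lipL [584.  218.8]
lipR [584.5 168.6]
jawBackL [551.4 234.5]
jawBackR [552.2 149.7]
sc pin [598.9 195.6]
sc post [558.4 194.6]
sc rail l [498.2 229. ]
sc rail r [499.  159.2]
sc bolt l [641.1 215.9]
sc bolt r [641.1 175.8]
[[ 661.6  -82.6]
 [ 686.1 -182.6]
 [ 543.6 -217.7]
 [ 519.1 -117.5]] [ 602.60073643 -150.09507592]
13.832244770886488 146.75967340016734
vial [737.39234001 -17.13388129] [727.62092452  -8.75232321] bottle [796.64749638 114.70137143]
```

```bash
cat >> h.py <<'E'
from scipy.spatial.transform import Rotation as Ro
def Rd(yaw):
    y=np.radians(yaw);a=np.array([0,0,-1.]);b=np.array([np.cos(y),np.sin(y),0]);return np.c_[a,b,np.cross(a,b)]
def go(P,yaw,show=True):
    from bench import robot
    s=robot.observe();R=s["orientation"];d=R.T@(np.array(P)-s["tool_pos"])
    r=Ro.from_matrix(R.T@Rd(yaw)).as_rotvec()
    print("t",round(s["t"],2),"pos",s["tool_pos"].round(1),"F",s["wrist_force"].round(1),"op",round(s["opening"],3))
    print("shift",(d/500).round(4),"turn",(r/np.pi).round(4))
def cap(n,f,crop=None,k=1):
    from bench import robot
    i=robot.camera_info(n);p,d=robot.capture(n);np.savez(f+".npz",p=p,d=d,K=i["K"],T=i["cam_to_world"])
    q=p[...,::-1]
    if crop: q=q[crop[1]:crop[3],crop[0]:crop[2]]
    cv2.imwrite(f"pics/{f}.png",cv2.resize(q,None,fx=k,fy=k,interpolation=2))
E
python3 -c "
from h import *
go((560,195,250),0)"
```

```text
t 0.15 pos [137.1 583.7 252.5] F [-1.   0.2  0.4] op 1.002
shift [ 0.0056 -0.5633  1.0012] turn [4.265e-01 3.000e-04 4.000e-04]
```

Request:
{"api": "apply_moves", "payload": {"series": [[0, -0.563, 1, 0.4265, 0, 0, 1], [0, -0.563, 1, 0.4265, 0, 0, 1], [0, -0.563, 1, 0.4265, 0, 0, 1], [0, -0.563, 1, 0.4265, 0, 0, 1], [0, -0.563, 1, 0.4265, 0, 0, 1], [0, -0.563, 1, 0.4265, 0, 0, 1], [0, -0.563, 1, 0.4265, 0, 0, 1], [0, -0.563, 1, 0.4265, 0, 0, 1]]}}

```text
t: 0.95
tool_pos: [432.7, 311.7, 253.2]
orientation: [[0.0, 0.991, 0.134], [0.0, 0.134, -0.991], [-1.0, 0.0, -0.0]]
wrist_force: [-0.2, 0.1, 1.1]
opening: 0.997
```

```bash
python3 -c "
from h import *
go((560,195,250),0)"
```

```text
t 0.95 pos [432.7 311.7 253.2] F [-0.2  0.1  1.1] op 0.997
shift [0.0064 0.2211 0.2652] turn [ 0.0426 -0.     -0.    ]
```

Request:
{"api": "apply_moves", "payload": {"series": [[0.006, 0.221, 0.265, 0.0426, 0, 0, 0], [0.006, 0.221, 0.265, 0.0426, 0, 0, 0], [0.006, 0.221, 0.265, 0.0426, 0, 0, 0], [0.006, 0.221, 0.265, 0.0426, 0, 0, 0], [0.006, 0.221, 0.265, 0.0426, 0, 0, 0], [0.006, 0.221, 0.265, 0.0426, 0, 0, 0]]}}

```text
t: 1.55
tool_pos: [559.3, 197.3, 249.7]
orientation: [[-0.001, 1.0, 0.005], [0.0, 0.005, -1.0], [-1.0, -0.001, -0.0]]
wrist_force: [0.6, 0.0, 0.6]
opening: 0.504
```

```bash
python3 -c "
from h import *
go((560,195,250),0)
cap('wrist','w1')"
```

```text
t 1.55 pos [559.3 197.3 249.7] F [0.6 0.  0.6] op 0.504
shift [-0.0006  0.0013  0.0047] turn [ 0.0016 -0.      0.0004]
```

View pics/w1.png

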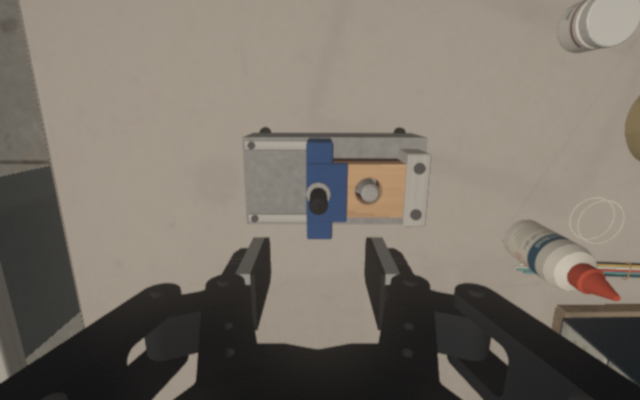

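Run:
```python
from h import *
z=np.load("w1.npz");i=z["p"][120:250,230:450]
cv2.imwrite("pics/w1z.png",cv2.resize(i[...,::-1],None,fx=3.5,fy=3.5,interpolation=2))
for n,p,h in[("post",(318,208),140),("pin",(370,193),102),("rl",(255,218),62),("rr",(251,146),62),("bl",(416,214),97),("br",(419.5,168),97)]:print(n,ray(z,p,h).round(1))
```

```text
post [558.9 192.7]
pin [601.7 194.3]
rl [498.3 158.6]
rr [497.6 227.7]
bl [642.5 174.8]
br [642.2 214.4]
```

View pics/w1z.png

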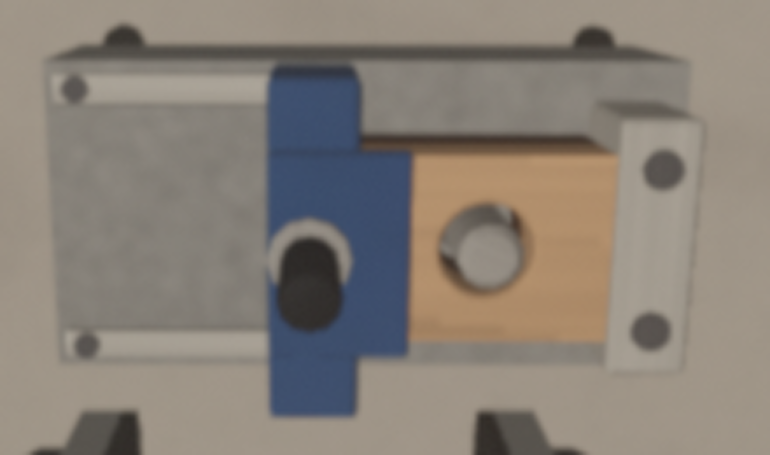

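```bash
python3 -c "
from h import *
go((559.5,194,135),0)"
```

```text
t 1.6 pos [558.9 198.  249.9] F [-0.8  0.6  0.3] op 0.502
shift [0.2298 0.0014 0.0081] turn [ 0.002  -0.0001  0.0003]
```

Request:
{"api": "apply_moves", "payload": {"series": [[0.02, 0.0014, 0.008, 0.002, 0, 0, 0], [0.1, 0.0014, 0.008, 0.002, 0, 0, 0], [0.18, 0.0014, 0.008, 0.002, 0, 0, 0], [0.21, 0.0014, 0.008, 0.002, 0, 0, 0], [0.229, 0.0014, 0.008, 0.002, 0, 0, 0], [0.229, 0.0014, 0.008, 0.002, 0, 0, 0], [0.229, 0.0014, 0.008, 0.002, 0, 0, 0]]}}

```text
t: 2.3
tool_pos: [561.3, 194.0, 137.7]
orientation: [[0.003, 1.0, 0.0], [0.001, 0.0, -1.0], [-1.0, 0.003, -0.001]]
wrist_force: [-0.1, 0.2, 0.4]
opening: 0.499
```

```bash
python3 -c "
from h import *
go((559.5,194,135),0)
cap('wrist','w2',(160,100,480,400),2)"
```

```text
t 2.3 pos [561.3 194.  137.7] F [-0.1  0.2  0.4] op 0.499
shift [ 0.0054 -0.0036  0.    ] turn [ 0.     -0.0002 -0.0008]
```

View pics/w2.png

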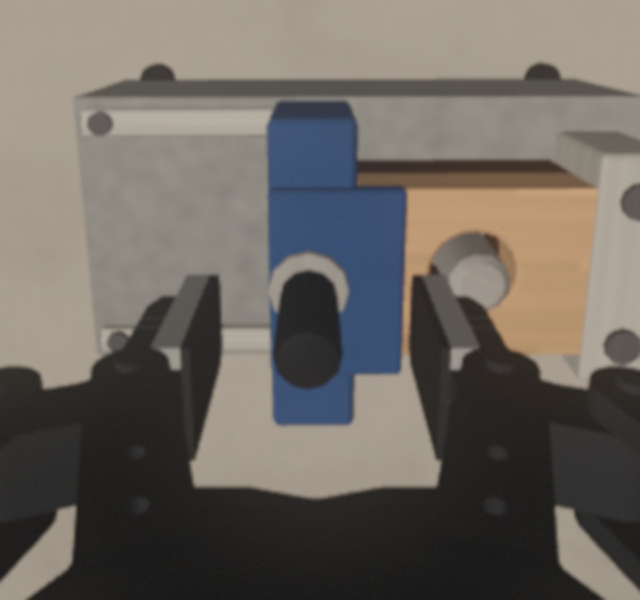

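Request:
{"api": "apply_moves", "payload": {"series": [[0.003, 0, 0, 0, 0, 0, -1], [0.003, 0, 0, 0, 0, 0, -1], [0.003, 0, 0, 0, 0, 0, -1], [0.003, 0, 0, 0, 0, 0, -1], [0.003, 0, 0, 0, 0, 0, -1], [0.003, 0, 0, 0, 0, 0, -1]]}}

```text
t: 2.95
tool_pos: [560.3, 193.7, 135.6]
orientation: [[0.0, 1.0, -0.0], [0.0, -0.0, -1.0], [-1.0, 0.0, -0.0]]
wrist_force: [-5.2, -0.6, 6.7]
opening: 0.141
```

Gripped (opening 0.14, about 12 mm). Now I'll slide the jaw 40 mm along -x.

Request:
{"api": "apply_moves", "payload": {"series": [[0, -0.01, 0, 0, 0, 0, -1], [0, -0.02, 0, 0, 0, 0, -1], [0, -0.035, 0, 0, 0, 0, -1], [0, -0.05, 0, 0, 0, 0, -1], [0, -0.065, 0, 0, 0, 0, -1], [0, -0.08, 0, 0, 0, 0, -1], [0, -0.08, 0, 0, 0, 0, -1], [0, -0.08, 0, 0, 0, 0, -1]]}}

```text
t: 3.75
tool_pos: [519.9, 193.7, 135.6]
orientation: [[0.001, 1.0, 0.0], [0.0, 0.0, -1.0], [-1.0, 0.001, -0.0]]
wrist_force: [-2.6, -0.4, 11.5]
opening: 0.138
```

Request:
{"api": "apply_moves", "payload": {"series": [[0, 0, 0, 0, 0, 0, -0.2], [0, 0, 0, 0, 0, 0, 0], [0, 0, 0, 0, 0, 0, 0], [0, 0, 0, 0, 0, 0, 0]]}}

```text
t: 4.15
tool_pos: [519.8, 193.5, 133.8]
orientation: [[-0.001, 1.0, -0.0], [-0.0, -0.0, -1.0], [-1.0, -0.001, 0.0]]
wrist_force: [0.2, 1.1, 0.3]
opening: 0.499
```

```bash
python3 -c "
from h import *
go((525,194,220),0)
cap('wrist','w3',(160,100,480,400),2)"
```

```text
t 4.15 pos [519.8 193.5 133.8] F [0.2 1.1 0.3] op 0.499
shift [-0.1724  0.0102 -0.001 ] turn [-0.      0.0001  0.0003]
```

View pics/w3.png

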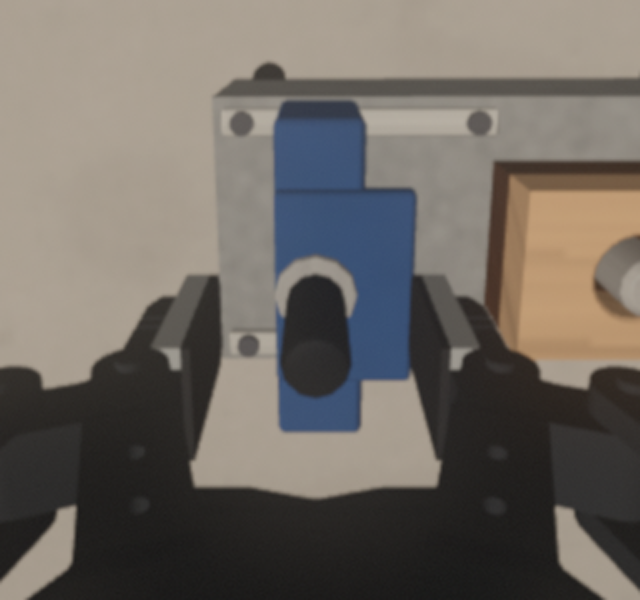

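The jaw is open about 40 mm and the lip is well clear of the block. Next: rise, turn to yaw 90 over the block and open fully.

Request:
{"api": "apply_moves", "payload": {"series": [[-0.09, 0, 0, 0, 0, 0, 0], [-0.17, 0, 0, 0, 0, 0, 0.3], [-0.17, 0.08, 0, -0.04, 0, 0, 1], [-0.17, 0.163, 0, -0.1, 0, 0, 1], [-0.17, 0.163, 0, -0.2, 0, 0, 1], [-0.17, 0.163, 0, -0.3, 0, 0, 1], [-0.17, 0.163, 0, -0.4, 0, 0, 1], [-0.17, 0.163, 0, -0.5, 0, 0, 1]]}}

```text
t: 5.0
tool_pos: [601.7, 193.4, 218.7]
orientation: [[-0.001, 0.636, 0.772], [-0.0, 0.772, -0.636], [-1.0, -0.001, -0.001]]
wrist_force: [0.3, -0.4, 0.2]
opening: 1.0
```

Request:
{"api": "apply_moves", "payload": {"series": [[0, 0, 0, 0.12, 0, 0, 1]]}}

```text
t: 5.1
tool_pos: [601.7, 193.5, 218.8]
orientation: [[-0.001, 0.738, 0.675], [-0.0, 0.675, -0.738], [-1.0, -0.001, -0.0]]
wrist_force: [-0.9, -0.5, 0.2]
opening: 1.003
```

```bash
python3 -c "
from h import *
go((601.3,194.2,220),90)"
```

```text
t 5.1 pos [601.7 193.5 218.8] F [-0.9 -0.5  0.2] op 1.003
shift [-0.0023  0.0003 -0.0016] turn [-2.64e-01 -2.00e-04  1.00e-04]
```

Request:
{"api": "apply_moves", "payload": {"series": [[0, 0, 0, -0.264, 0, 0, 1], [0, 0, 0, -0.264, 0, 0, 1], [0, 0, 0, -0.264, 0, 0, 1], [0, 0, 0, -0.264, 0, 0, 1], [0, 0, 0, -0.264, 0, 0, 1], [0, 0, 0, -0.264, 0, 0, 1], [0, 0, 0, -0.264, 0, 0, 1], [0, 0, 0, -0.264, 0, 0, 1]]}}

```text
t: 5.9
tool_pos: [601.7, 193.5, 219.1]
orientation: [[-0.0, 0.018, 1.0], [-0.0, 1.0, -0.018], [-1.0, -0.0, -0.0]]
wrist_force: [0.4, 0.2, 0.2]
opening: 0.997
```

```bash
python3 -c "
from h import *
go((601.3,194.2,120),90)
cap('wrist','w4',(160,50,480,350),2)"
```

```text
t 5.9 pos [601.7 193.5 219.1] F [0.4 0.2 0.2] op 0.997
shift [ 0.1982  0.0013 -0.0007] turn [-0.0059 -0.0001  0.    ]
```

View pics/w4.png

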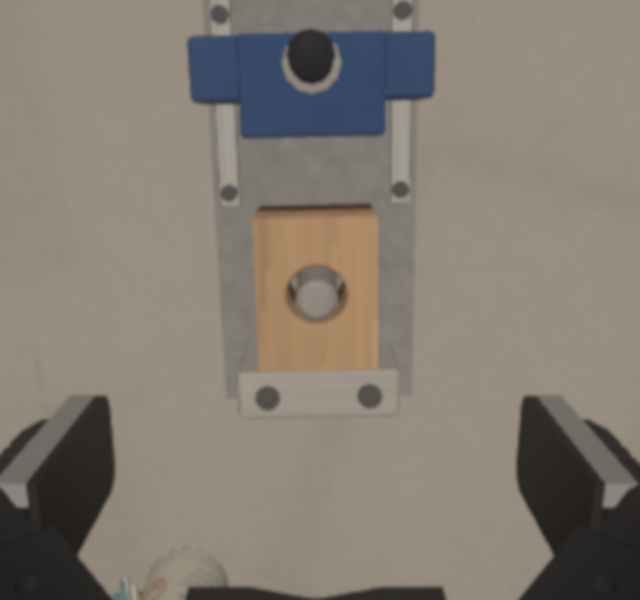

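Run:
```python
from h import *
z=np.load("w4.npz");g=lambda X,Y:(160+X/2-.25,50+Y/2-.25)
for n,p,h in[("pin",(317,294),102),("hole",(317,293),94),("bL",(257,290),94),("bR",(378,290),94),("bBack",(316,211),94),("bfront",(316,371),94),("boltl",(267,398),97),("boltr",(370,397),97),("rl",(229,193),62),("rr",(400,189),62),("jl",(190,68),102),("jr",(434,63),102),("post",(310,57),140)]:print(n,ray(z,g(*p),h).round(1))
```

```text
pin [599.1 194.2]
hole [600.9 194.2]
bL [599.3 171.6]
bR [600.1 217.3]
bBack [569.8 194.4]
bfront [632.3 193.3]
boltl [642. 174.]
boltr [642.3 214.1]
rl [566.2 158.8]
rr [565.9 229. ]
jl [519.9 153.1]
jr [519.8 234.9]
post [520.1 193.6]
```

```bash
python3 -c "
from h import *
go((600.8,194.3,84),90.3)"
```

```text
t 5.95 pos [601.8 193.5 219.1] F [ 0.4 -0.9 -0.1] op 1.0
shift [ 0.2703  0.0015 -0.0019] turn [-0.0075 -0.0001  0.    ]
```

Request:
{"api": "apply_moves", "payload": {"series": [[0.03, 0.0015, -0.002, -0.0075, 0, 0, 1], [0.11, 0.0015, -0.002, -0.0075, 0, 0, 1], [0.19, 0.0015, -0.002, -0.0075, 0, 0, 1], [0.23, 0.0015, -0.002, -0.0075, 0, 0, 1], [0.26, 0.0015, -0.002, -0.0075, 0, 0, 1], [0.27, 0.0015, -0.002, -0.0075, 0, 0, 1], [0.27, 0.0015, -0.002, -0.0075, 0, 0, 1], [0.27, 0.0015, -0.002, -0.0075, 0, 0, 1]]}}

```text
t: 6.75
tool_pos: [601.9, 194.6, 85.9]
orientation: [[0.002, -0.008, 1.0], [0.001, 1.0, 0.008], [-1.0, 0.001, 0.002]]
wrist_force: [0.5, 0.0, -0.6]
opening: 1.001
```

```bash
python3 -c "
from h import *
go((600.8,194.3,84),90.3)
cap('wrist','w5',(0,0,640,400),1.2)"
```

```text
t 6.75 pos [601.9 194.6  85.9] F [ 0.5  0.  -0.6] op 1.001
shift [ 0.0037 -0.0005 -0.0022] turn [ 0.0008  0.0008 -0.0002]
```

View pics/w5.png

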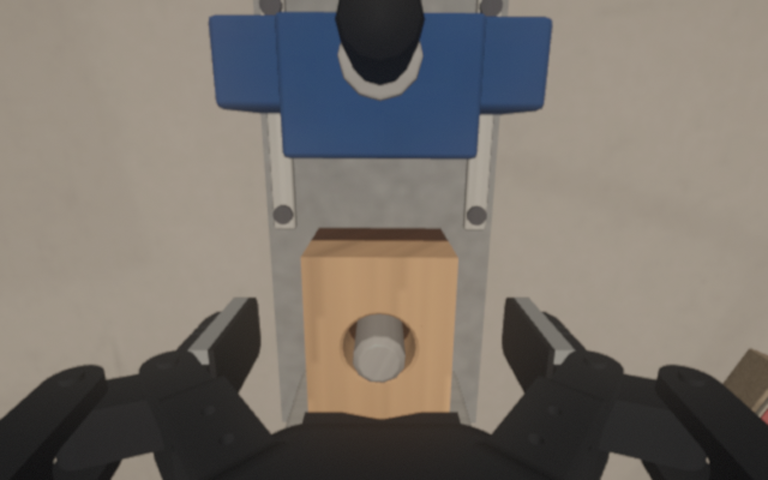

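The fingers straddle the block symmetrically (inner edges at 260 and 503, block 303–457). Closing.

Request:
{"api": "apply_moves", "payload": {"series": [[0, 0, 0, 0, 0, 0, 0.3], [0, 0, 0, 0, 0, 0, 0.15], [0, 0, 0, 0, 0, 0, 0.1], [0, 0, 0, 0, 0, 0, 0.05], [0, 0, 0, 0, 0, 0, -0.3], [0, 0, 0, 0, 0, 0, -0.5], [0, 0, 0, 0, 0, 0, -0.5]]}}

```text
t: 7.5
tool_pos: [601.3, 194.4, 85.1]
orientation: [[0.001, -0.008, 1.0], [0.0, 1.0, 0.008], [-1.0, 0.0, 0.001]]
wrist_force: [-1.0, -0.9, 5.5]
opening: 0.529
```

Request:
{"api": "apply_moves", "payload": {"series": [[-0.01, 0, 0, 0, 0, 0, -0.5], [-0.03, 0, 0, 0, 0, 0, -0.5], [-0.06, 0, 0, 0, 0, 0, -0.5], [-0.1, 0, 0, 0, 0, 0, -0.5], [-0.15, 0, 0, 0, 0, 0, -0.5], [-0.2, 0, 0, 0, 0, 0, -0.5], [-0.2, 0, 0, 0, 0, 0, -0.5]]}}

```text
t: 8.2
tool_pos: [603.5, 195.0, 190.6]
orientation: [[0.009, -0.008, 1.0], [0.002, 1.0, 0.008], [-1.0, 0.002, 0.009]]
wrist_force: [1.2, 0.7, -1.4]
opening: 0.532
```

```bash
python3 -c "
from h import *
go((602.6,-150,185),90.3)
cap('scene','s1',(200,160,460,360),3)
cap('wrist','w6',(0,0,640,400),1.2)"
```

```text
t 8.2 pos [603.5 195.  190.6] F [ 1.2  0.7 -1.4] op 0.532
shift [ 0.0098 -0.69   -0.0073] turn [ 0.0008  0.0027 -0.0006]
```

View pics/s1.png

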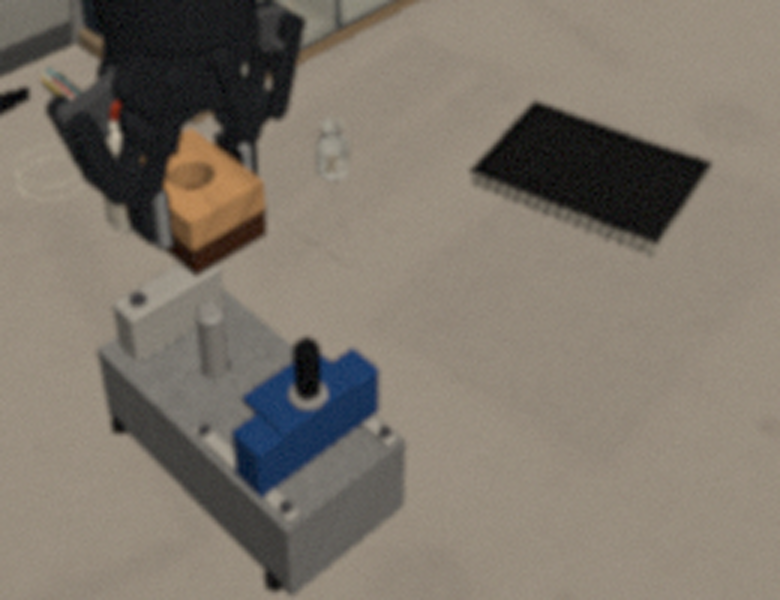

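View pics/w6.png

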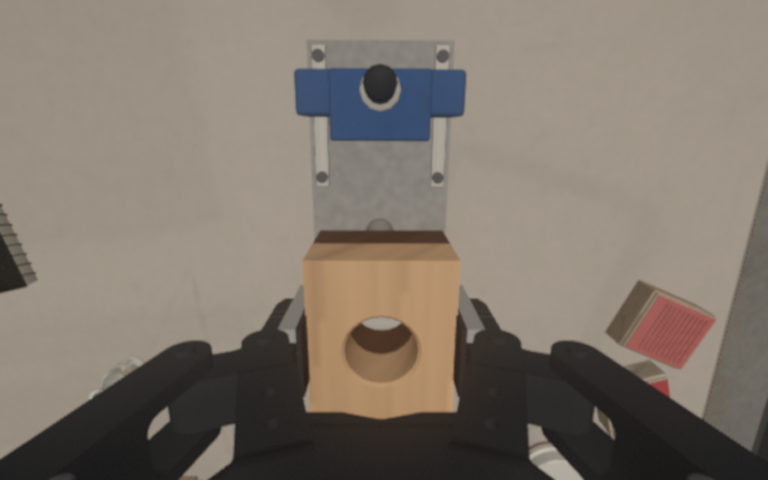

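Request:
{"api": "apply_moves", "payload": {"series": [[0.01, -0.04, -0.004, 0, 0, 0, -0.5], [0.01, -0.12, -0.004, 0, 0, 0, -0.5], [0.01, -0.21, -0.004, 0, 0, 0, -0.5], [0.01, -0.3, -0.004, 0, 0, 0, -0.5], [0.01, -0.39, -0.004, 0, 0, 0, -0.5], [0.01, -0.48, -0.004, 0, 0, 0, -0.5], [0.01, -0.57, -0.004, 0, 0, 0, -0.5], [0.01, -0.64, -0.004, 0, 0, 0, -0.5]]}}

```text
t: 9.1
tool_pos: [599.9, -128.1, 177.5]
orientation: [[-0.003, -0.007, 1.0], [0.0, 1.0, 0.007], [-1.0, 0.0, -0.003]]
wrist_force: [1.8, 0.5, -0.3]
opening: 0.527
```

Request:
{"api": "apply_moves", "payload": {"series": [[0, -0.03, 0, 0, 0, 0, -0.5], [0, -0.05, 0, 0, 0, 0, -0.5], [0, -0.05, 0, 0, 0, 0, -0.5]]}}

```text
t: 9.4
tool_pos: [601.0, -151.0, 178.3]
orientation: [[-0.001, -0.007, 1.0], [0.001, 1.0, 0.007], [-1.0, 0.001, -0.001]]
wrist_force: [-0.5, 0.9, -0.9]
opening: 0.532
```

```bash
python3 -c "
from h import *
go((602.6,-150,60),90)"
```

```text
t 9.4 pos [ 601.  -151.   178.3] F [-0.5  0.9 -0.9] op 0.532
shift [0.2366 0.0017 0.0036] turn [ 0.0022 -0.0005 -0.0002]
```

Request:
{"api": "apply_moves", "payload": {"series": [[0.05, 0.002, 0.003, 0.002, 0, 0, -0.5], [0.12, 0.002, 0.003, 0.002, 0, 0, -0.5], [0.18, 0.002, 0.003, 0.002, 0, 0, -0.5], [0.22, 0.002, 0.003, 0.002, 0, 0, -0.5], [0.236, 0.002, 0.003, 0.002, 0, 0, -0.5], [0.236, 0.002, 0.003, 0.002, 0, 0, -0.5], [0.236, 0.002, 0.003, 0.002, 0, 0, -0.5], [0.236, 0.002, 0.003, 0.002, 0, 0, -0.5]]}}

```text
t: 10.2
tool_pos: [604.3, -149.7, 63.3]
orientation: [[0.003, -0.002, 1.0], [-0.001, 1.0, 0.002], [-1.0, -0.001, 0.003]]
wrist_force: [-0.2, -0.3, -0.8]
opening: 0.53
```

```bash
python3 -c "
from h import *
go((602.6,-150,44),90)
cap('scene','s2',(300,100,500,260),4)"
```

```text
t 10.2 pos [ 604.3 -149.7   63.3] F [-0.2 -0.3 -0.8] op 0.53
shift [ 0.0386 -0.0005 -0.0035] turn [0.0006 0.0009 0.0003]
```

View pics/s2.png

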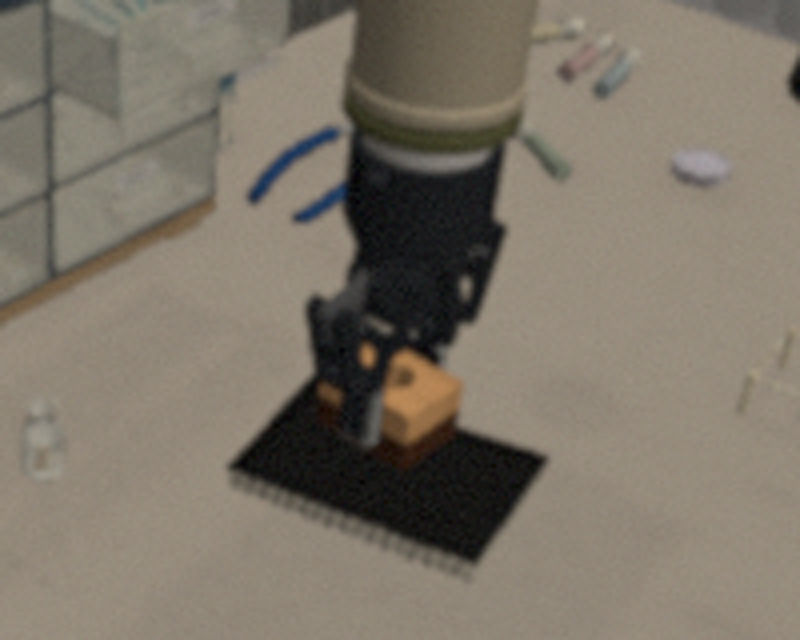

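Block is over the pad. Lowering gently until contact shows in the wrist force.

Request:
{"api": "apply_moves", "payload": {"series": [[0.01, 0, -0.003, 0, 0, 0, -0.5], [0.02, 0, -0.003, 0, 0, 0, -0.5], [0.03, 0, -0.003, 0, 0, 0, -0.5], [0.034, 0, -0.003, 0, 0, 0, -0.5], [0.036, 0, -0.003, 0, 0, 0, -0.5], [0.036, 0, -0.003, 0, 0, 0, -0.5]]}}

```text
t: 10.85
tool_pos: [601.3, -149.6, 43.0]
orientation: [[-0.0, -0.001, 1.0], [0.0, 1.0, 0.001], [-1.0, 0.0, -0.0]]
wrist_force: [0.8, -0.0, -0.4]
opening: 0.529
```

Request:
{"api": "apply_moves", "payload": {"series": [[0.001, 0, 0, 0, 0, 0, -0.5], [0.002, 0, 0, 0, 0, 0, -0.5], [0.002, 0, 0, 0, 0, 0, -0.5]]}}

```text
t: 11.15
tool_pos: [601.5, -149.7, 42.4]
orientation: [[0.0, -0.001, 1.0], [-0.0, 1.0, 0.001], [-1.0, -0.0, 0.0]]
wrist_force: [0.6, 0.1, -1.5]
opening: 0.531
```

Request:
{"api": "apply_moves", "payload": {"series": [[0.001, 0, 0, 0, 0, 0, -0.5], [0.002, 0, 0, 0, 0, 0, -0.5], [0.002, 0, 0, 0, 0, 0, -0.5]]}}

```text
t: 11.45
tool_pos: [601.4, -149.6, 41.2]
orientation: [[-0.0, -0.001, 1.0], [0.0, 1.0, 0.001], [-1.0, 0.0, -0.0]]
wrist_force: [0.1, -0.7, -0.6]
opening: 0.53
```

Request:
{"api": "apply_moves", "payload": {"series": [[0.001, 0, 0, 0, 0, 0, -0.5], [0.002, 0, 0, 0, 0, 0, -0.5], [0.002, 0, 0, 0, 0, 0, -0.5]]}}

```text
t: 11.75
tool_pos: [601.4, -149.7, 40.2]
orientation: [[-0.0, -0.001, 1.0], [0.0, 1.0, 0.001], [-1.0, 0.0, -0.0]]
wrist_force: [0.1, 0.5, -1.2]
opening: 0.53
```

Request:
{"api": "apply_moves", "payload": {"series": [[0.001, 0, 0, 0, 0, 0, -0.5], [0.002, 0, 0, 0, 0, 0, -0.5], [0.002, 0, 0, 0, 0, 0, -0.5]]}}

```text
t: 12.05
tool_pos: [601.4, -149.7, 39.2]
orientation: [[-0.0, -0.001, 1.0], [0.0, 1.0, 0.001], [-1.0, 0.0, -0.0]]
wrist_force: [-0.2, 0.9, -1.4]
opening: 0.531
```

```bash
python3 -c "
from h import *
go((602.6,-150,44),90)
cap('scene','s3',(340,140,460,230),6)"
```

```text
t 12.05 pos [ 601.4 -149.7   39.2] F [-0.2  0.9 -1.4] op 0.531
shift [-0.0096 -0.0007  0.0023] turn [ 0.0005 -0.     -0.    ]
```

View pics/s3.png

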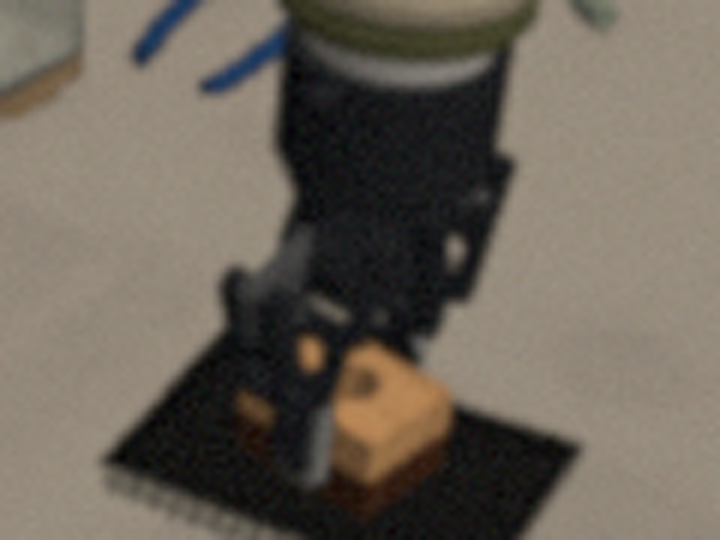

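Run:
```python
from h import *
s=np.load("s3.npz")
for h in(46,50,52,54,56,60):print(h,((proj(s,(571.4,-126.7,h))-[340,140]+.4)*6).round(1),((proj(s,(571.4,-126.7,h-36))-[340,140]+.4)*6).round(1))
# control: pad corners in scene pic
for c in [(661.6,-82.6),(543.6,-217.7),(519.1,-117.5)]:print(((proj(s,(*c,16))-[340,140]+.4)*6).round(1))
```

```text
46 [376.3 447.9] [364.8 525.6]
50 [377.6 439. ] [366.1 517.1]
52 [378.3 434.5] [366.7 512.9]
54 [379.  430.1] [367.4 508.6]
56 [379.6 425.6] [368.  504.3]
60 [380.9 416.6] [369.2 495.8]
[ 98.6 449.1]
[580.3 439.6]
[469.3 597.3]
```

Request:
{"api": "apply_moves", "payload": {"series": [[0.001, 0, 0, 0, 0, 0, -0.5], [0.002, 0, 0, 0, 0, 0, -0.5], [0.002, 0, 0, 0, 0, 0, -0.5]]}}

```text
t: 12.4
tool_pos: [601.5, -149.7, 39.1]
orientation: [[-0.0, -0.001, 1.0], [-0.0, 1.0, 0.001], [-1.0, -0.0, -0.0]]
wrist_force: [-4.3, 1.1, 6.9]
opening: 0.527
```

Request:
{"api": "apply_moves", "payload": {"series": [[0.001, 0, 0, 0, 0, 0, -0.5], [0.002, 0, 0, 0, 0, 0, -0.5], [0.002, 0, 0, 0, 0, 0, -0.5]]}}

```text
t: 12.7
tool_pos: [601.5, -149.7, 39.1]
orientation: [[-0.0, -0.002, 1.0], [-0.0, 1.0, 0.002], [-1.0, -0.0, -0.0]]
wrist_force: [-9.6, 2.2, 15.2]
opening: 0.53
```

Contact is confirmed (15 N at 1–2 mm press). I'll ease off and release.

Request:
{"api": "apply_moves", "payload": {"series": [[-0.004, 0, 0, 0, 0, 0, -0.5], [-0.004, 0, 0, 0, 0, 0, 0.2], [-0.004, 0, 0, 0, 0, 0, 0.6], [-0.004, 0, 0, 0, 0, 0, 0.7], [-0.004, 0, 0, 0, 0, 0, 0.7], [-0.004, 0, 0, 0, 0, 0, 0.7]]}}

```text
t: 13.3
tool_pos: [601.4, -149.7, 39.1]
orientation: [[-0.0, -0.001, 1.0], [0.0, 1.0, 0.001], [-1.0, 0.0, -0.0]]
wrist_force: [-0.7, 0.4, -0.6]
opening: 0.847
```

Request:
{"api": "apply_moves", "payload": {"series": [[-0.02, 0, 0, 0, 0, 0, 0.7], [-0.06, 0, 0, 0, 0, 0, 0.7], [-0.12, 0, 0, 0, 0, 0, 0.7], [-0.2, 0, 0, 0, 0, 0, 0.7], [-0.28, 0, 0, 0, 0, 0, 0.7], [-0.34, 0, 0, 0, 0, 0, 0.7], [-0.34, 0, 0, 0, 0, 0, 0.7]]}}

```text
t: 14.0
tool_pos: [604.5, -150.7, 217.0]
orientation: [[0.01, -0.001, 1.0], [-0.004, 1.0, 0.001], [-1.0, -0.004, 0.01]]
wrist_force: [0.8, -0.3, 0.8]
opening: 0.852
```

```bash
python3 -c "
from h import *
go((600.8,194.3,205),90)
cap('wrist','w7')"
```

```text
t 14.0 pos [ 604.5 -150.7  217. ] F [ 0.8 -0.3  0.8] op 0.852
shift [ 0.0215  0.6901 -0.0066] turn [0.0005 0.0033 0.0011]
```

View pics/w7.png

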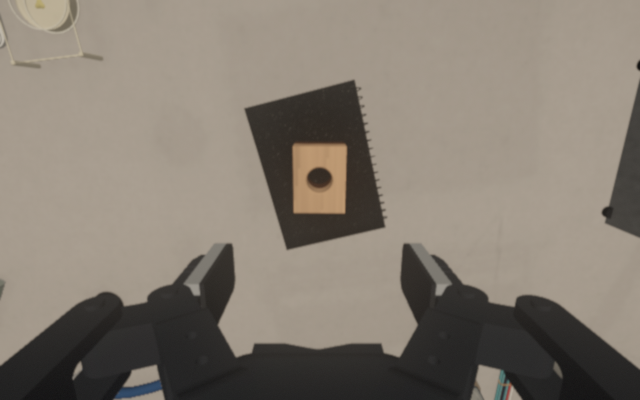

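Run:
```python
from h import *
z=np.load("w7.npz")
print(np.mean([ray(z,p,16) for p in[(355,80),(246,109),(287,248),(385,226)]],0),ray(z,(319,178),52))
```

```text
[ 599.58453836 -150.01231569] [ 599.63819632 -149.7834271 ]
```

Request:
{"api": "apply_moves", "payload": {"series": [[0, 0.05, -0.003, 0, 0.003, 0.001, 0.5], [0, 0.14, -0.006, 0, 0.003, 0.001, 0], [0, 0.24, -0.006, 0, 0.003, 0.001, 0], [0, 0.34, -0.006, 0, 0.003, 0.001, 0], [0, 0.44, -0.006, 0, 0.003, 0.001, 0], [0, 0.54, -0.006, 0, 0.003, 0.001, 0], [0, 0.63, -0.006, 0, 0.003, 0.001, 0], [0, 0.69, -0.006, 0, 0.003, 0.001, 0]]}}

```text
t: 14.85
tool_pos: [596.5, 198.4, 207.8]
orientation: [[-0.012, -0.003, 1.0], [0.003, 1.0, 0.003], [-1.0, 0.003, -0.012]]
wrist_force: [0.9, -0.2, -0.4]
opening: 0.499
```

Request:
{"api": "apply_moves", "payload": {"series": [[0, 0, 0, 0, 0, 0, 0], [0, 0, 0, 0, 0, 0, 0], [0, 0, 0, 0, 0, 0, 0]]}}

```text
t: 15.15
tool_pos: [597.7, 194.2, 208.4]
orientation: [[-0.011, -0.001, 1.0], [0.002, 1.0, 0.001], [-1.0, 0.002, -0.011]]
wrist_force: [-0.8, -0.4, -0.4]
opening: 0.497
```

```bash
python3 -c "
from h import *
go((600.8,194.3,150),90)
cap('wrist','w8')
go((600.8,194.3,150),90)"
```

```text
t 15.15 pos [597.7 194.2 208.4] F [-0.8 -0.4 -0.4] op 0.497
shift [ 1.168e-01 -1.000e-04  7.600e-03] turn [ 0.0002 -0.0034 -0.0007]
t 15.2 pos [597.8 194.  208.7] F [ 0.3 -0.1  0.1] op 0.501
shift [0.1173 0.0004 0.0072] turn [ 0.     -0.0033 -0.0008]
```

View pics/w8.png

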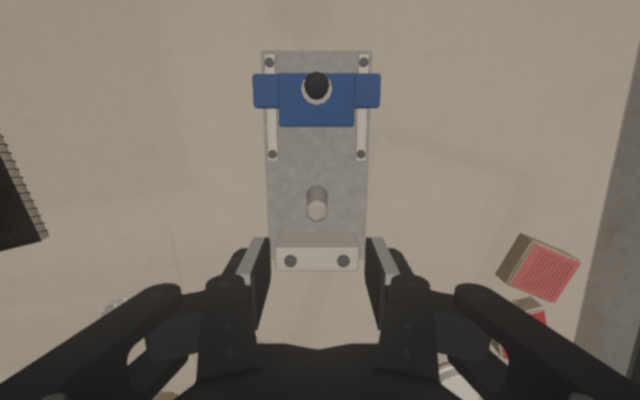

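Request:
{"api": "apply_moves", "payload": {"series": [[0.03, 0.0, 0.007, 0, -0.0033, -0.0008, 0], [0.08, 0, 0.007, 0, -0.0033, -0.0008, -0.2], [0.1, 0, 0.007, 0, -0.0033, -0.0008, -0.2], [0.117, 0, 0.007, 0, -0.0033, -0.0008, -0.2], [0.117, 0, 0.007, 0, -0.0033, -0.0008, -0.2], [0.117, 0, 0.007, 0, -0.0033, -0.0008, -0.2], [0.117, 0, 0.007, 0, -0.0033, -0.0008, -0.2]]}}

```text
t: 15.9
tool_pos: [601.6, 195.6, 152.1]
orientation: [[0.003, -0.001, 1.0], [0.001, 1.0, 0.001], [-1.0, 0.001, 0.003]]
wrist_force: [0.8, -1.0, -0.5]
opening: 0.397
```

```bash
python3 -c "
from h import *
go((600.8,194.3,95),90)
cap('wrist','w9',(200,130,440,330),3.2)
go((600.8,194.3,95),90)
"
```

```text
t 15.9 pos [601.6 195.6 152.1] F [ 0.8 -1.  -0.5] op 0.397
shift [ 0.1142 -0.0027 -0.002 ] turn [ 0.0004  0.0009 -0.0003]
t 15.95 pos [601.6 195.7 152.1] F [-0.3  0.4 -0.1] op 0.398
shift [ 0.1141 -0.0029 -0.002 ] turn [ 0.0004  0.0009 -0.0003]
```

View pics/w9.png

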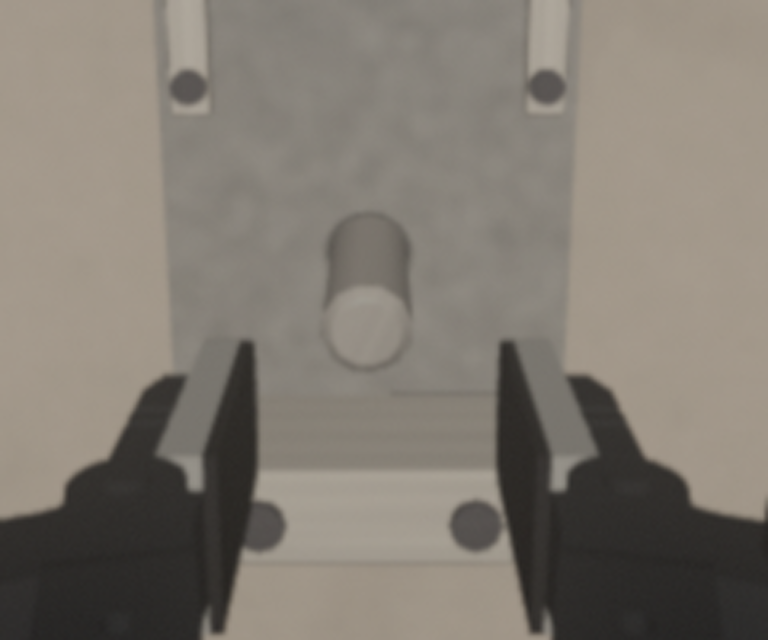

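Request:
{"api": "apply_moves", "payload": {"series": [[0.03, -0.0028, -0.002, 0, 0.001, 0, -0.2], [0.06, -0.0028, -0.002, 0, 0.001, 0, -0.2], [0.09, -0.0028, -0.002, 0, 0.001, 0, -0.2], [0.114, -0.0028, -0.002, 0, 0.001, 0, -0.2], [0.114, -0.0028, -0.002, 0, 0.001, 0, -0.3], [0.114, -0.0028, -0.002, 0, 0.001, 0, -0.4], [0.114, -0.0028, -0.002, 0, 0.001, 0, -0.4], [0.114, -0.0028, -0.002, 0, 0.001, 0, -0.4]]}}

```text
t: 16.75
tool_pos: [600.7, 194.3, 94.8]
orientation: [[-0.001, -0.001, 1.0], [0.001, 1.0, 0.001], [-1.0, 0.001, -0.001]]
wrist_force: [-0.2, 0.2, 0.7]
opening: 0.299
```

```bash
python3 -c "
from h import *
go((600.8,194.3,93),90)
cap('wrist','w10',(200,130,440,330),3.2)
go((600.8,194.3,93),90)
"
```

```text
t 16.75 pos [600.7 194.3  94.8] F [-0.2  0.2  0.7] op 0.299
shift [0.0036 0.     0.0003] turn [ 0.0004 -0.0002 -0.0003]
t 16.8 pos [600.6 194.3  94.8] F [-0.6  0.8 -0.4] op 0.298
shift [ 0.0035 -0.      0.0003] turn [ 0.0005 -0.0002 -0.0003]
```

View pics/w10.png

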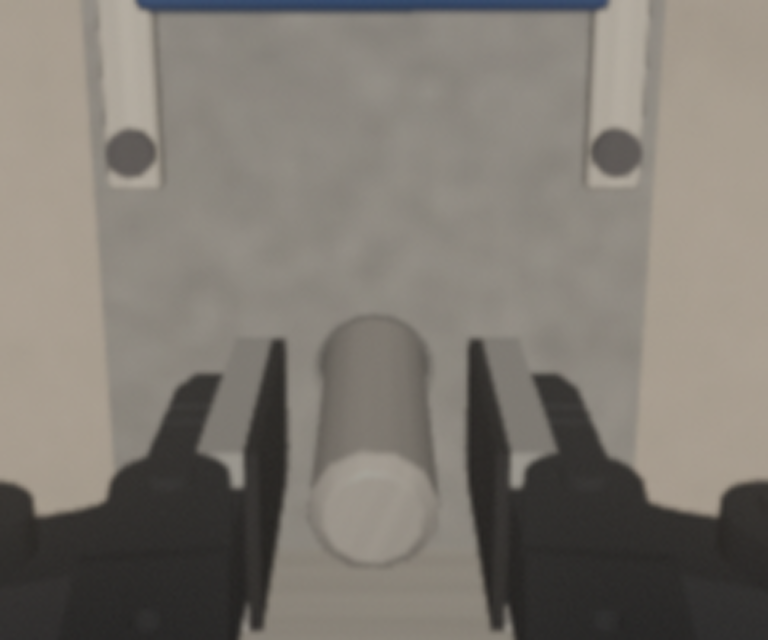

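Request:
{"api": "apply_moves", "payload": {"series": [[0, -0.0006, 0, 0, 0, 0, -0.5], [0, -0.0006, 0, 0, 0, 0, -0.6], [0, -0.0006, 0, 0, 0, 0, -0.62], [0, -0.0006, 0, 0, 0, 0, -0.62]]}}

```text
t: 17.2
tool_pos: [600.0, 193.8, 93.8]
orientation: [[-0.002, -0.001, 1.0], [0.001, 1.0, 0.001], [-1.0, 0.001, -0.002]]
wrist_force: [-0.1, -0.3, -0.0]
opening: 0.193
```

```bash
python3 -c "
from h import *
go((600.8,194.1,93),90)
cap('wrist','w11',(200,130,440,330),3.2)
go((600.8,194.1,93),90)
"
```

```text
t 17.2 pos [600.  193.8  93.8] F [-0.1 -0.3 -0. ] op 0.193
shift [0.0016 0.0005 0.0017] turn [ 0.0004 -0.0007 -0.0002]
t 17.25 pos [600.  193.8  93.8] F [0.8 0.5 0.3] op 0.193
shift [0.0015 0.0006 0.0017] turn [ 0.0004 -0.0007 -0.0002]
```

View pics/w11.png

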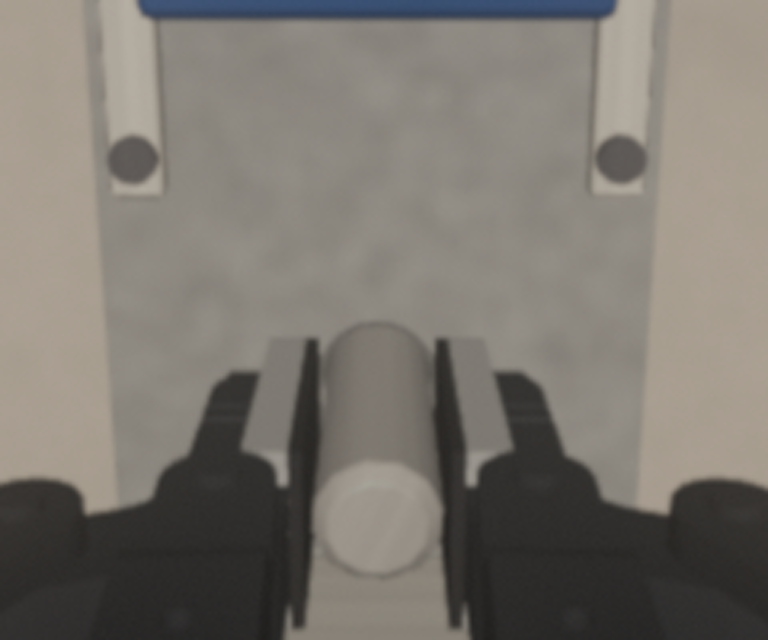

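The pin is centred between the pads (pads 318 and 436, pin 323–433). Gripping.

Request:
{"api": "apply_moves", "payload": {"series": [[0, 0.0003, 0.0015, 0, -0.0006, 0, -0.66], [0, 0.0003, 0.0015, 0, -0.0006, 0, -0.68], [0, 0.0003, 0.0015, 0, -0.0006, 0, -0.7], [0, 0.0003, 0.0015, 0, -0.0006, 0, -0.74]]}}

```text
t: 17.65
tool_pos: [600.7, 194.0, 93.9]
orientation: [[-0.0, -0.001, 1.0], [0.001, 1.0, 0.001], [-1.0, 0.001, -0.0]]
wrist_force: [-2.7, -0.1, 3.7]
opening: 0.167
```

Request:
{"api": "apply_moves", "payload": {"series": [[0, 0, 0, 0, 0, 0, -0.9], [0, 0, 0, 0, 0, 0, -1], [0, 0, 0, 0, 0, 0, -1], [0, 0, 0, 0, 0, 0, -1]]}}

```text
t: 18.05
tool_pos: [600.8, 194.0, 93.9]
orientation: [[-0.0, -0.001, 1.0], [0.001, 1.0, 0.001], [-1.0, 0.001, -0.0]]
wrist_force: [-3.6, -0.6, 4.7]
opening: 0.165
```

```bash
python3 -c "
from h import *
from bench import robot
go((600.8,194.1,123),90);print(robot.observe()['torque'])
"
```

```text
t 18.05 pos [600.8 194.   93.9] F [-3.6 -0.6  4.7] op 0.165
shift [-0.0582  0.0002  0.0001] turn [ 0.0005 -0.0001 -0.0002]
[-0.12815492  0.7241258  -0.01088065]
```

Request:
{"api": "apply_moves", "payload": {"series": [[-0.003, 0, 0, 0, 0, 0, -1], [-0.007, 0, 0, 0, 0, 0, -1], [-0.011, 0, 0, 0, 0, 0, -1], [-0.015, 0, 0, 0, 0, 0, -1], [-0.015, 0, 0, 0, 0, 0, -1]]}}

```text
t: 18.55
tool_pos: [600.6, 194.0, 101.4]
orientation: [[-0.001, -0.001, 1.0], [0.001, 1.0, 0.001], [-1.0, 0.001, -0.001]]
wrist_force: [-0.7, 0.3, -1.4]
opening: 0.174
```

```bash
python3 -c "
from h import *
from bench import robot
go((600.8,194.1,123),90);print(robot.observe()['torque'])
"
```

```text
t 18.55 pos [600.6 194.  101.4] F [-0.7  0.3 -1.4] op 0.174
shift [-0.0433  0.0003  0.0004] turn [ 0.0004 -0.0002 -0.0002]
[-0.08171474  0.3359761   0.03880078]
```

Request:
{"api": "apply_moves", "payload": {"series": [[-0.008, 0, 0, 0, 0, 0, -1], [-0.016, 0, 0, 0, 0, 0, -1], [-0.024, 0, 0, 0, 0, 0, -1], [-0.032, 0, 0, 0, 0, 0, -1], [-0.04, 0, 0, 0, 0, 0, -1], [-0.045, 0, 0, 0, 0, 0, -1], [-0.045, 0, 0, 0, 0, 0, -1]]}}

```text
t: 19.25
tool_pos: [600.9, 194.0, 124.4]
orientation: [[0.0, -0.001, 1.0], [0.001, 1.0, 0.001], [-1.0, 0.001, 0.0]]
wrist_force: [-2.9, 0.3, 0.9]
opening: 0.167
```

```bash
python3 -c "
from h import *
from bench import robot
go((600.8,194.1,124),90);print(robot.observe()['torque'])
cap('scene','s4',(200,150,460,345),3)
cap('wrist','w12',(200,130,440,330),3.2)
cap('top','t4')
go((600.8,194.1,124),90);print(robot.observe()['torque'])
"
```

```text
t 19.25 pos [600.9 194.  124.4] F [-2.9  0.3  0.9] op 0.167
shift [ 0.0008  0.0002 -0.0001] turn [ 0.0004  0.     -0.0002]
[-0.13740936  0.57627387  0.02825548]
t 19.4 pos [600.8 194.  123.9] F [-2.8 -0.  -0.4] op 0.165
shift [-0.0001  0.0001  0.    ] turn [ 0.0005 -0.     -0.0002]
[-0.08627146  0.41012001 -0.07874474]
```

View pics/s4.png

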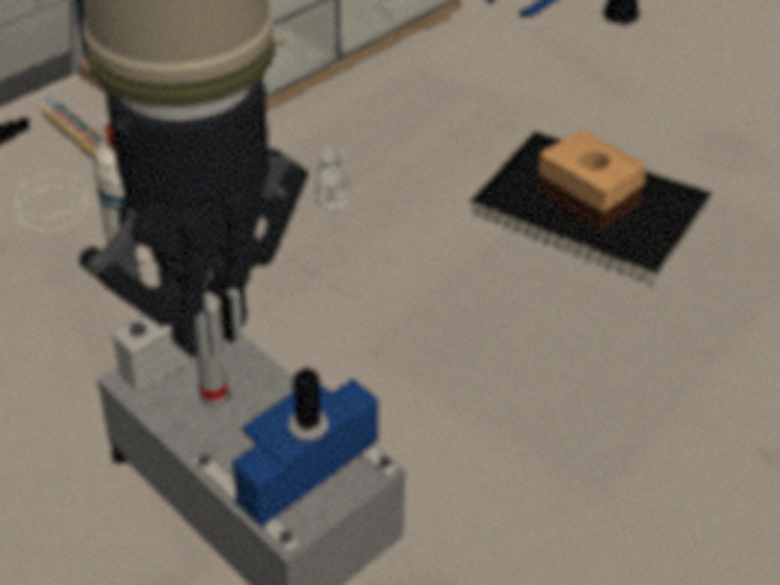

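View pics/w12.png

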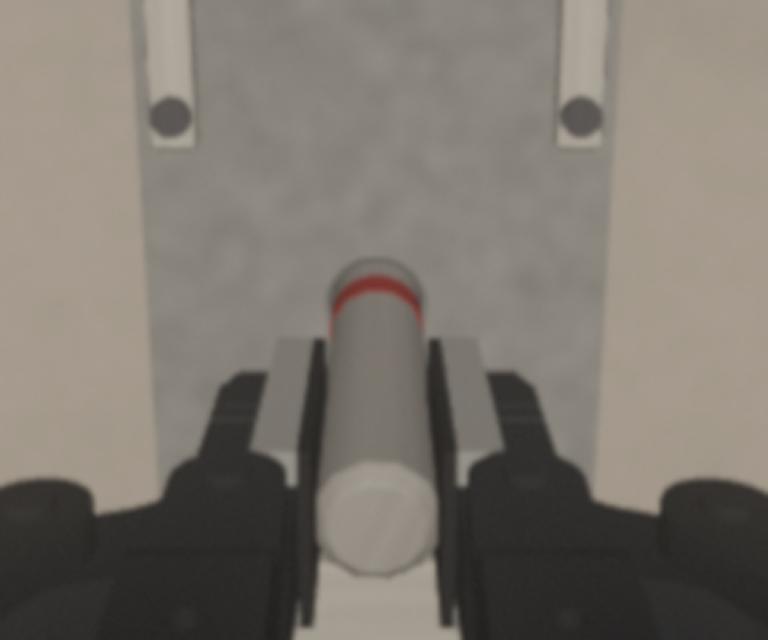

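View pics/t4.png

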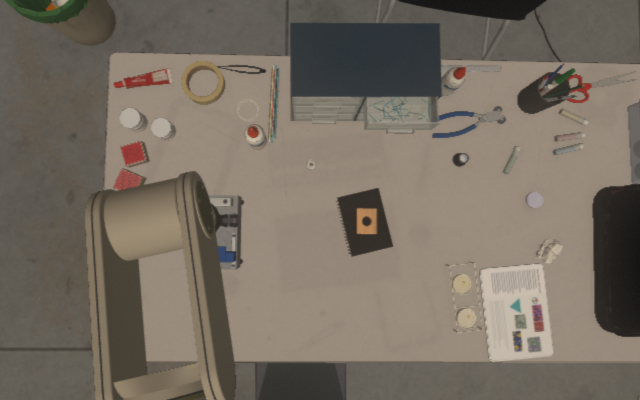

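The band shows fully above the jig. The force of about 2.8 N along -x means the pin is leaning lightly on its bore, so I'll relieve it by 0.3 mm.

Request:
{"api": "apply_moves", "payload": {"series": [[0, 0, -0.0006, 0, 0, 0, -1], [0, 0, -0.0006, 0, 0, 0, -1], [0, 0, -0.0006, 0, 0, 0, -1], [0, 0, -0.0006, 0, 0, 0, -1], [0, 0, -0.0006, 0, 0, 0, -1]]}}

```text
t: 19.9
tool_pos: [600.5, 194.0, 123.8]
orientation: [[-0.0, -0.001, 1.0], [0.001, 1.0, 0.001], [-1.0, 0.001, -0.0]]
wrist_force: [-0.8, -0.2, -1.2]
opening: 0.167
```

Request:
{"api": "apply_moves", "payload": {"series": [[0, 0, 0, 0, 0, 0, -1], [0, 0, 0, 0, 0, 0, -1], [0, 0, 0, 0, 0, 0, -1], [0, 0, 0, 0, 0, 0, -1], [0, 0, 0, 0, 0, 0, -1]]}}

```text
t: 20.4
tool_pos: [600.4, 194.0, 123.7]
orientation: [[-0.0, -0.001, 1.0], [0.001, 1.0, 0.001], [-1.0, 0.001, -0.0]]
wrist_force: [-0.1, -0.7, -0.9]
opening: 0.168
```

```bash
python3 -c "
from h import *
from bench import robot
go((600.8,194.1,124),90);print(robot.observe()['torque'])
cap('wrist','w13',(200,130,440,330),3.2)
go((600.8,194.1,124),90);print(robot.observe()['torque'])
z=np.load('t4.npz');print('vial',ray(z,(311,164),44))
a=np.load('top0.npz')['p'].astype(int);b=z['p'].astype(int);d=abs(a-b).max(2)
print('bottle diff',d[120:152,243:268].max(),'vial diff',d[155:172,303:320].max())
"
```

```text
t 20.4 pos [600.4 194.  123.7] F [-0.1 -0.7 -0.9] op 0.168
shift [-0.0005  0.0003  0.0007] turn [ 0.0004 -0.0001 -0.0002]
[ 0.02029455  0.11968536 -0.02019905]
t 20.45 pos [600.4 194.  123.8] F [ 0.3 -0.  -1.3] op 0.172
shift [-0.0005  0.0002  0.0007] turn [ 0.0004 -0.0001 -0.0002]
[-0.05087104  0.12466724  0.0159461 ]
vial [737.39234001 -17.13388129]
bottle diff 11 vial diff 10
```

The side force is gone; what remains is just the pin's weight. The bottle and vial haven't moved, so I'm handing in.

```bash
python3 -c "
from bench import robot
print(robot.finish_job())"
```

```text
the job is handed in; nothing more can be done
None
```

The job is done and handed in at about 20.5 s; it gave no verdict. I slid the blue jaw back, set the block on the pad, and raised the pin, which is still in the gripper.

- **Jaw:** it slid about 40 mm by the arm's position, and the pictures show the lip well clear of where the block sat.
- **Block:** it came straight up off the pin and lies flat on the pad. The wrist camera puts its centre within 1 mm of the pad's centre.
- **Pin:** it is raised about 30 mm by the arm's height reading. The red band shows fully above the jig's top in both the scene and wrist views.
- **Side force on the pin:** after the lift the pin leaned on its bore with about 3 N. I shifted the arm about 0.3 mm, and the last readings show under 1 N sideways plus the pin's weight, with the tool vertical to about 0.001 rad.
- **Bottle and vial:** the top pictures from the start and near the end differ there only by image noise.

Some checks disagreed:
- The cameras differed by 2–4 mm on the pin and the jig's bolts. I centred the fingers from close wrist views instead.
- The block met the pad about 4 mm lower than I had worked out, so I lowered it in 1 mm steps until the wrist force showed contact.
- I also sent one wrong turn row above the jig; it touched nothing, and I turned the arm back.

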